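Pack the marked parts from the laser fixture into the tray, in order

ROBOT

A 6-joint arm with a two-finger parallel gripper is mounted at the origin on the work surface. World frame = base frame: x ahead of the robot, y to its left, z up, the work surface at z = 0. Lengths are in m, angles in rad, forces in N, time in s.
With the tool pointing down it reaches from about 0.25 to 0.725 m from the base axis. Payload 4 kg.
Tool frame: the origin (TCP) lies midway between the tips of the shut fingers; the grasp point (between the pads) lies 19 mm behind it; z points along the fingers, y is the line along which they close (so a half turn about z gives the same grasp; the last joint's range is limited). The gripper opens to 85 mm and grips with 20 to 120 N. Pads are 22 mm wide; open, the fingers measure 114 mm over their backs; the gripper's body (76 mm by 85 mm) begins 54 mm behind the grasp point. The pads swing forward as they close: fully open they stand 13 mm farther back than shut.
Start: joints at [-1.202, 0.241, 0.005, 1.335, 0, 1.571], TCP at [0.18, -0.466, 0.207] pointing down, gripper open.
Joint ranges: [-2.72, 2.72], [-1.05, 1.87], [-1.09, 1.28], [-1.99, 2.15], [-1.42, 1.44], [-3.14, 3.14]. Speed limits (rad/s): [2.79, 2.79, 3.14, 3.14, 3.14, 3.14].

INTERFACE

Orientations are given as a unit quaternion [x, y, z, w].
In Python, from workcell import get_obs, camera, job_done, silhouettes gives the robot as it stands. The module is installed in compiled form; this text tells all that it offers.
- The arm moves only by the tool drive_tool, never from a script. Its argument "increments" is a list of rows, each a list of 3 entries, a list of its own where there are three numbers: the shift along the world's x, y, z in mm, then the turn, a rotation vector about the world's x, y, z in degrees, then the opening, from 0 (shut) to 1 (fully open). A call has 1 to 8 rows; each row shifts and turns the commanded pose from where the row before left it; what a row does not reach is not made up. A row lasts 1/12 s, in which the tool goes at most 41.7 mm and 7.16 degrees, less where a joint would pass 70% of its speed; a pose out of reach is approached as far as the arm can. A call is refused whole if a number of a shift passes 41.7 or a number of a turn 7.16, either way. A call with a gripper value outside its range is refused whole. The fingers move at their own pace and stop on an object; the grip force is fixed at half the most. Time passes only in rows, so rows that do not move let the fingers close. It gives the time, the measured TCP pose, the force, the opening and the grip force at its end, in the units of the state.
- get_obs(): the state, without advancing time (a new reading comes with each control period).
- camera(name): name is "scene" or "top" or "wrist"; returns a dict with "image" (384x512x3 uint8, red, green, blue), "K" (3x3 intrinsics, pixels), "k1" (the pictures are not rectified: a ray, as slopes to the right and down, at radius r is drawn at 1 + k1 r^2 times it, then the intrinsics apply), "view" (4x4, takes a point from world to camera coordinates). Camera axes: x right, y down, z forward; pixel columns grow to the right and rows downward; lengths in m; the calibration is good to about 2 mm. A picture is of the moment at which its call begins. There is no depth.
- job_done(): hands the job in; it is judged then, once.
Trained networks look in a picture, given as the dict that the camera call returned (one of the last four; its "shot" number tells which), for a name from the list of things; names that differ only in an ending like _2 or _b are one class to them, and where a whole thing is asked for, a point or a joint stands for the part that bears it (a point fixed in the world has none). Each returns a list of dicts, best first, with "conf" (0 to 1); they miss things now and then, are a little off and sometimes report something else, mostly with a low value. They report only what shows in the picture. A call takes as long as a camera call. They do not tell look-alikes from the thing itself.
- silhouettes(query, picture): "region" (384x512 bool, what is visible of it) and "bbox" ([left, top, right, bottom] in pixels, round what is visible of it).
The state is a dict: "clock": time; "joint_pos": joint angles; "joint_vel": joint speeds; "tau": joint torques, N m; "eef_pos": TCP position; "tool_rot": TCP orientation; "ft_force": force on the tool from outside, world axes, zero at the start; "ft_torque": the same for the moment, N m; "grip_width": finger opening in m; "grasp_force": force on a finger pad.
Only numpy, scipy, OpenCV 4.12 (cv2) and the standard library are available. Lean on these libraries where they do the work, as an engineer would, in place of code of your own. Each camera call takes 0.05 s, during which the arm holds its last target. There are 200 camera calls.

TASK

The four steel parts in the laser-marking fixture are done: pack them all into the white tray, one to a pocket and standing upright, in the same sequence, so that the part next to the fixture's round post goes into the pocket next to the tray's ridged tab, its neighbour into the next pocket, and so on down the row. Set each part down in its pocket; do not drop it.

Things in the scene. Friction and masses are not known exactly. Their poses are not given: they have to be found in the camera images.
- knob: Plain round cylinder 36 mm in diameter, 36 mm tall, dark round spot on top. It starts standing in its own insert (insert_knob), squared up with it; its underside is then 7 mm above the insert's origin. Origin: centre of its underside, z up along its height. Bare steel, 0.26 kg.
- square: Square block 32 x 32 mm, 40 mm tall, one dark line across the top. It starts standing in its own insert (insert_square), squared up with it; its underside is then 7 mm above the insert's origin. Origin: centre of its underside, z up along its height. Bare steel, 0.29 kg.
- oblong: Oblong block 38 mm (its x) by 20 mm (its y), 44 mm tall, two dark dots on top. It starts standing in its own insert (insert_oblong), squared up with it; its underside is then 7 mm above the insert's origin. Origin: centre of its underside, z up along its height. Bare steel, 0.24 kg. Its 38 mm side lies across the row.
- pin: Slim round pin 24 mm in diameter, 52 mm tall, small dark dot on top. It starts standing in its own insert (insert_pin), squared up with it; its underside is then 7 mm above the insert's origin. Origin: centre of its underside, z up along its height. Bare steel, 0.17 kg.
- fixture: Fixed marking fixture: aluminium plate 70 (x) by 300 mm (y), 12 mm thick, with four places for inserts along its y axis at y = +87, +29, -29, -87 mm, x = 0. At its +y end (the start of the row) an upright steel post, 16 mm across, at y = +144 mm, top 38 mm above the table. Origin on the table under the row's middle. Any yaw, left or right of the robot.
- tray: Fixed white plastic tray 62 (x) by 236 mm (y), 14 mm high, four pockets along its y axis, centres at y = +87, +29, -29, -87 mm, x = 0; each 54 x 54 mm inside, floor 4 mm above the table, walls 4 mm thick, 10 mm above the floor. At its +y end a ridged tab out to y = +146 mm. Origin on the table under the row's middle. Any yaw, across from the fixture.
- insert_knob: Fixed black plastic insert 54 x 54 x 10 mm lying on the fixture's plate, with a 3 mm deep recess, round, 42 mm across, in which the 36 mm round stands at the start. It has the same yaw as the fixture. Its place in the row varies between starts. Origin: centre of its underside.
- insert_square: Fixed black plastic insert 54 x 54 x 10 mm lying on the fixture's plate, with a 3 mm deep recess, square, 38 mm, in which the square block stands at the start. It has the same yaw as the fixture. Its place in the row varies between starts. Origin: centre of its underside.
- insert_oblong: Fixed black plastic insert 54 x 54 x 10 mm lying on the fixture's plate, with a 3 mm deep recess, oblong, 44 x 26 mm, long side across the row, in which the oblong block stands at the start. It has the same yaw as the fixture. Its place in the row varies between starts. Origin: centre of its underside.
- insert_pin: Fixed black plastic insert 54 x 54 x 10 mm lying on the fixture's plate, with a 3 mm deep recess, round, 30 mm across, in which the pin stands at the start. It has the same yaw as the fixture. Its place in the row varies between starts. Origin: centre of its underside.
There are look-alikes about, which are no part of the job. Leave any green or orange look-alike of the oblong alone.

How it is judged:
By the outcome, as a careful person would: the job done as asked, in the order asked, and still so for the second after the job is handed in, with the robot touching nothing.
It also fails if it takes over 120 s, if anything falls off the work surface, if the arm or the gripper's body presses on something with over 40 N, if the wrist force passes 120 N, or if a joint passes its speed limit or range.

## Working session

There is one attempt and no reset: what is moved stays moved. The work goes in short steps, Python scripts to look and compute and a tool call to move; the robot and the scene stay as the last step left them, time stands still between calls to the robot, and variables do not carry over. Pictures are saved under pics/ and viewed, at most 14 in all, crops included, and the job is handed in when it is done.

Besides the shell and the picture viewer there is one more tool, called after "Call:" as name(argument=value, ...), one argument or row to a line, values as JSON. drive_tool: Moves the arm, as the interface text tells. Its arguments: {"type":"object","properties":{"increments":{"type":"array"}},"required":["increments"]}

```bash
mkdir -p pics; python3 - <<'E'
from workcell import *
import cv2
o=get_obs();print({k:(v if isinstance(v,(int,float)) else [round(float(x),4) for x in v]) for k,v in o.items()})
for n in ("top","scene"):
    c=camera(n);cv2.imwrite(f"pics/{n}0.png",c["image"][:,:,::-1]);print(n,c["K"],c["k1"],c["view"])
    for q in ("fixture","tray","knob","square","oblong","pin"):
        print(q,[(round(d["conf"],2),[round(float(b)) for b in d["bbox"]]) for d in silhouettes(q,c)])
E
```

```text
{'clock': 0.0, 'joint_pos': [-1.202, 0.2414, 0.0037, 1.3352, -0.0, 1.5708], 'joint_vel': [-0.0008, -0.0004, -0.001, 0.0005, 0.0006, 0.0003], 'tau': [0.0004, -37.2318, 25.2407, 0.017, -0.0001, -0.0], 'eef_pos': [0.18, -0.4657, 0.2058], 'tool_rot': [0.983, 0.1833, -0.0002, -0.001], 'ft_force': [0.2162, -0.6407, 0.3725], 'ft_torque': [-0.0281, -0.0255, 0.0143], 'grasp_force': 0.0, 'grip_width': 0.08532270902983272}
top [[489.99760377   0.         257.34431674]
 [  0.         489.99760377 189.33938745]
 [  0.           0.           1.        ]] -0.17316635454639948 [[ 0.01918531 -0.99978934 -0.00729436  0.01229711]
 [-0.98482691 -0.01763863 -0.17264075  0.54718766]
 [ 0.17247572  0.01049585 -0.98495785  1.2744878 ]
 [ 0.          0.          0.          1.        ]]
fixture [(0.73, [131, 179, 239, 219]), (0.39, [190, 182, 213, 206])]
tray [(0.71, [300, 173, 393, 221])]
knob [(0.59, [192, 184, 207, 199]), (0.5, [170, 182, 192, 207])]
square [(0.47, [213, 180, 228, 194])]
oblong [(0.68, [148, 188, 161, 204]), (0.67, [175, 230, 187, 242]), (0.6, [129, 226, 147, 239]), (0.59, [169, 141, 180, 156])]
pin []
scene [[424.8813266    0.         253.61770354]
 [  0.         424.8813266  197.89153117]
 [  0.           0.           1.        ]] -0.06126542296536346 [[-0.64369431  0.76516679  0.01332013  0.36250402]
 [ 0.42937355  0.37550758 -0.8213601  -0.19677211]
 [-0.63347928 -0.52298551 -0.57025448  1.30029172]
 [ 0.          0.          0.          1.        ]]
fixture [(0.85, [276, 219, 429, 296])]
tray [(0.92, [144, 162, 244, 198])]
knob [(0.57, [322, 224, 342, 245]), (0.55, [354, 228, 370, 258])]
square [(0.72, [294, 213, 318, 236]), (0.63, [341, 239, 377, 267]), (0.37, [380, 238, 399, 270])]
oblong [(0.84, [371, 210, 392, 239]), (0.73, [421, 233, 442, 259]), (0.68, [377, 239, 400, 271]), (0.68, [320, 282, 349, 306])]
pin []
```

```bash
python3 - <<'E'
import cv2
a=cv2.imread("pics/top0.png")[125:260,115:415]
b=cv2.imread("pics/scene0.png")[140:320,130:450]
cv2.imwrite("pics/top0c.png",cv2.resize(a,(800,360),interpolation=2))
cv2.imwrite("pics/scene0c.png",cv2.resize(b,(800,450),interpolation=2))
E
```

```text
(no output)
```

View pics/top0c.png

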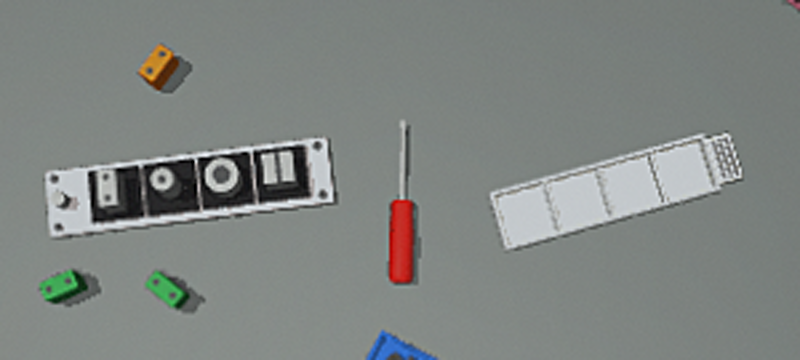

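View pics/scene0c.png

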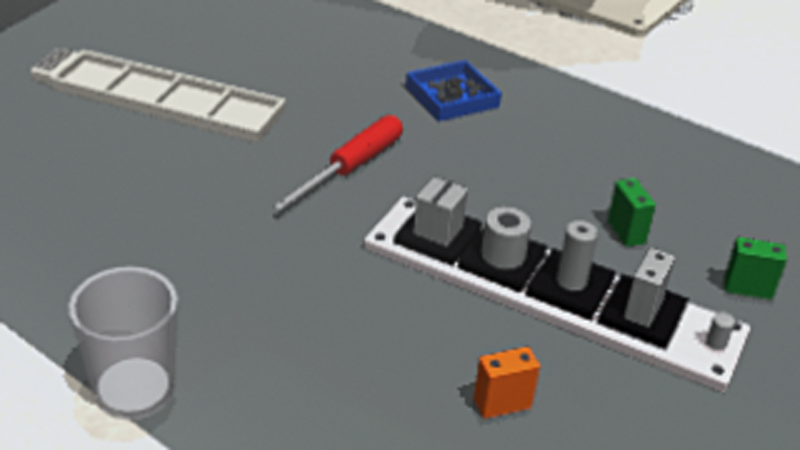

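The row from the post (left end in the top view) runs oblong, pin, knob, square. The tray's tab is at its right-hand, -y end. The screwdriver lies between them, and a glass stands at about (180,294) in the scene view. Next I fit the fixture and tray poses to silhouettes from both cameras.

```bash
cat > h.py <<'E'
import numpy as np, cv2
from scipy.optimize import minimize
def proj(P,c):
    p=np.c_[P,np.ones(len(P))]@np.array(c["view"]).T; s=p[:,:2]/p[:,2:3]
    s=s*(1+c["k1"]*(s**2).sum(1,keepdims=True)); K=c["K"]
    return np.c_[s[:,0]*K[0,0]+K[0,2],s[:,1]*K[1,1]+K[1,2]]
def back(uv,c,z):
    K=c["K"];s0=np.array([(uv[0]-K[0,2])/K[0,0],(uv[1]-K[1,2])/K[1,1]]);s=s0.copy()
    for _ in range(20): s=s0/(1+c["k1"]*(s@s))
    V=np.array(c["view"]);R=V[:3,:3];t=V[:3,3];o=-R.T@t;d=R.T@np.r_[s,1]
    return o+d*(z-o[2])/d[2]
def box(cx,cy,w,h,z0,z1): return np.array([[cx+a*w/2,cy+b*h/2,z] for a in(-1,1) for b in(-1,1) for z in(z0,z1)])
def cyl(cx,cy,d,z0,z1): 
    t=np.linspace(0,2*np.pi,24); return np.array([[cx+d/2*np.cos(a),cy+d/2*np.sin(a),z] for a in t for z in(z0,z1)])
FIX=[box(0,0,.07,.3,0,.012),cyl(0,.144,.016,0,.038),box(0,.087,.038,.02,.019,.063),cyl(0,.029,.024,.019,.071),cyl(0,-.029,.036,.019,.055),box(0,-.087,.032,.032,.019,.059),box(0,0,.054,.228,.012,.022)]
TRAY=[box(0,0,.062,.236,0,.014)]
def place(P,q):
    c,s=np.cos(q[2]),np.sin(q[2]); return np.c_[P[:,0]*c-P[:,1]*s+q[0],P[:,0]*s+P[:,1]*c+q[1],P[:,2]]
def render(parts,q,c,S=4):
    m=np.zeros((384*S,512*S),np.uint8)
    for P in parts:
        h=cv2.convexHull(((proj(place(P,q),c)+.5)*S*16).astype(np.int32)); cv2.fillConvexPoly(m,h,1,shift=4)
    return cv2.resize(m.astype(np.float32),(512,384),interpolation=cv2.INTER_AREA)
def fit(parts,q0,views,step=(.01,.01,.06)):
    f=lambda q:sum(np.abs(render(parts,q,c)-m).sum() for c,m in views)
    q=np.array(q0,float)
    for k in(1,.3):
        s=np.vstack([q]+[q+np.eye(3)[i]*step[i]*k for i in range(3)])
        r=minimize(f,q,method="Nelder-Mead",options=dict(initial_simplex=s,xatol=1e-4,fatol=.1)); q=r.x
    return q,r.fun
E
cat > m1.py <<'E'
from h import *; from workcell import *
V={"f":[],"t":[]}; cams=[]
for n in("top","scene"):
    c=camera(n); cams.append(c)
    t=silhouettes("tray",c); V["t"].append((c,t[0]["region"].astype(np.float32)))
    m=silhouettes("fixture",c)[0]["region"].astype(np.uint8)
    hull=np.zeros_like(m); cv2.fillConvexPoly(hull,cv2.convexHull(cv2.findNonZero(m)),1); near=cv2.dilate(hull,np.ones((3,3)))
    for q in("insert_knob","insert_square","insert_oblong","insert_pin","knob","square","oblong","pin"):
        for d in silhouettes(q,c):
            if (d["region"]&(near>0)).sum()>.4*d["region"].sum(): m|=d["region"]
    m=cv2.morphologyEx(m,cv2.MORPH_CLOSE,np.ones((5,5)))
    V["f"].append((c,m.astype(np.float32)))
ct=cams[0]
a=back((115+65/2.667,125+200/2.667),ct,.038);b=back((115+320/2.667,125+160/2.667),ct,.012)
qf0=[*((a+b)/2)[:2],np.arctan2(-(a-b)[0],(a-b)[1])]
a=back((115+710/2.667,125+165/2.667),ct,.014);b=back((115+500/2.667,125+222/2.667),ct,.014)
qt0=[*((a+b)/2)[:2],np.arctan2(-(a-b)[0],(a-b)[1])]
print(qf0,qt0)
for nm,parts,q0,v in(("f",FIX,qf0,V["f"]),("t",TRAY,qt0,V["t"])):
    for vv in(v,v[:1],v[1:]):
        q,e=fit(parts,q0,vv); print(nm,np.round(q,4),np.degrees(q[2]).round(2),round(e),int(sum(m.sum() for _,m in vv)))
print("glass base",back((183,294),cams[1],0))
E
python3 m1.py
```

```text
[np.float64(0.538690118069107), np.float64(0.21523476081628062), np.float64(0.1940683803450703)] [np.float64(0.5340786355119567), np.float64(-0.2129354144816259), np.float64(-2.860624510437341)]
f [0.5352 0.2133 0.1361] 7.8 948 7596
f [0.5347 0.2244 0.1406] 8.06 280 2512
f [0.5345 0.212  0.1335] 7.65 466 5084
t [ 0.5373 -0.2146 -2.8533] -163.48 465 3754
t [ 0.5393 -0.2144 -2.853 ] -163.46 222 1982
t [ 0.5351 -0.2152 -2.8551] -163.59 169 1772
glass base [0.81706691 0.04825985 0.        ]
```

Call:
drive_tool(
  increments=[
    [[30,21,4],[0,0,7.1],1],
    [[30,21,4],[0,0,7.1],1],
    [[30,21,4],[0,0,7.1],1],
    [[30,21,4],[0,0,7.1],1],
    [[30,21,4],[0,0,7.1],1],
    [[30,21,4],[0,0,7.1],1],
    [[30,21,4],[0,0,7.1],1],
    [[30,21,4],[0,0,7.1],1],
  ],
)

```text
clock: 2.47
eef_pos: [0.4215, -0.2971, 0.2391]
tool_rot: [0.776, 0.631, 0.0, 0.0]
ft_force: [0.1, -0.8, -0.2]
grip_width: 0.0854
grasp_force: 0.0
```

Call:
drive_tool(
  increments=[
    [[30,21,4],[0,0,7.1],1],
    [[30,21,4],[0,0,7.1],1],
    [[30,21,4],[0,0,7.1],1],
    [[30,21,4],[0,0,7.1],1],
    [[0,0,0],[0,0,0],1],
    [[0,0,0],[0,0,0],1],
  ],
)

```text
clock: 2.97
eef_pos: [0.5416, -0.2129, 0.254]
tool_rot: [0.598, 0.801, -0.0, -0.0]
ft_force: [1.1, 0.2, -0.5]
grip_width: 0.0852
grasp_force: 0.0
```

```bash
python3 - <<'E'
from h import *; from workcell import *
c=camera("wrist");cv2.imwrite("pics/w1.png",c["image"][:,:,::-1]);V=c["view"];print(c["K"],c["k1"],V,"pos",-V[:3,:3].T@V[:3,3])
print(get_obs()["eef_pos"],get_obs()["tool_rot"])
P=place(np.array([[a*.031,b*.118,.014] for a in(-1,1) for b in(-1,1)]+[[0,.146,.01]]),[.5373,-.2146,-2.8533])
print(proj(P,c).round(1))
for d in silhouettes("tray",c):print(d["conf"],d["bbox"])
E
```

```text
[[308.78115702   0.         258.38516121]
 [  0.         308.78115702 193.52775852]
 [  0.           0.           1.        ]] -0.06677228042442077 [[ 9.58671269e-01  2.84516017e-01 -1.81590642e-04 -4.58699538e-01]
 [ 2.70192594e-01 -9.10208440e-01  3.13873473e-01 -3.96139067e-01]
 [ 8.91367452e-02 -3.00950545e-01 -9.49464802e-01  3.13669383e-01]
 [ 0.00000000e+00  0.00000000e+00  0.00000000e+00  1.00000000e+00]] pos [ 0.51881644 -0.13566278  0.42207229]
[ 0.5403897  -0.21382348  0.25413514] [ 5.99252908e-01  8.00559548e-01 -3.55307587e-04 -4.86681211e-04]
[[279.8  61.1]
 [276.4 235.2]
 [229.5  61.1]
 [233.9 235.2]
 [255.3 250.9]]
0.85 [230.6, 59.4, 278.5, 250.4]
```

View pics/w1.png

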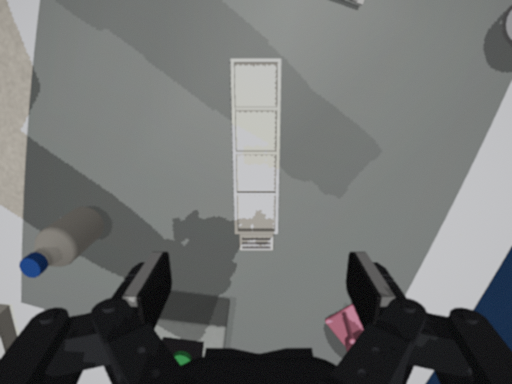

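Call:
drive_tool(
  increments=[
    [[0,35,0],[0,0,-1],1],
    [[0,35,0],[0,0,-1],1],
    [[0,35,0],[0,0,-1],1],
    [[0,35,0],[0,0,-1],1],
    [[0,35,0],[0,0,-1],1],
    [[0,35,0],[0,0,-1],1],
    [[0,35,0],[0,0,-1],1],
    [[0,35,0],[0,0,-1],1],
  ],
)

```text
clock: 3.73
eef_pos: [0.5393, 0.0653, 0.2551]
tool_rot: [0.656, 0.755, 0.0, 0.0]
ft_force: [1.0, 1.0, 0.0]
grip_width: 0.0857
grasp_force: 0.0
```

Call:
drive_tool(
  increments=[
    [[0,35,0],[0,0,-0.5],1],
    [[0,35,0],[0,0,0],1],
    [[0,35,0],[0,0,0],1],
    [[0,35,0],[0,0,0],1],
    [[0,0,0],[0,0,0],1],
    [[0,0,0],[0,0,0],1],
  ],
)

```text
clock: 4.23
eef_pos: [0.5397, 0.2057, 0.2545]
tool_rot: [0.657, 0.754, -0.0, 0.0]
ft_force: [0.3, -0.1, -0.3]
grip_width: 0.0855
grasp_force: 0.0
```

```bash
cat > m2.py <<'E'
from h import *; from workcell import *
o=get_obs();print(o["eef_pos"],o["tool_rot"])
c=camera("wrist");im=c["image"].copy()
for q in("knob","square","oblong","pin","fixture"):
    print(q,[(round(d["conf"],2),np.round(d["bbox"],1).tolist()) for d in silhouettes(q,c)])
q=[.535,.214,.1361]
T=np.array([[0,.087,.063],[0,.029,.071],[0,-.029,.055],[0,-.087,.059],[0,.144,.038]]+[[a*.035,b*.15,.012] for a in(-1,1) for b in(-1,1)])
p=proj(place(T,q),c);print(p.round(1))
x=cv2.resize(im[20:290,150:370],(792,972)[:2] if 0 else (480,590),interpolation=2)
cv2.imwrite("pics/w2.png",x[:,:,::-1]); np.savez("w2.npz",K=c["K"],k1=c["k1"],view=c["view"],image=c["image"])
E
python3 m2.py
```

```text
[0.53972516 0.20568371 0.25449557] [ 6.56895467e-01  7.53981548e-01 -4.12324195e-04  2.84765484e-05]
knob [(0.92, [243.5, 160.7, 268.0, 194.9])]
square [(0.91, [246.0, 201.8, 269.7, 234.5])]
oblong [(0.87, [338.4, 113.5, 374.5, 144.7]), (0.86, [238.9, 67.1, 272.8, 91.8]), (0.68, [160.6, 2.7, 194.7, 48.1]), (0.58, [154.0, 102.5, 188.1, 137.7])]
pin [(0.74, [245.2, 119.6, 269.8, 143.4])]
fixture [(0.76, [226.8, 15.4, 286.2, 240.9])]
[[255.2  77.6]
 [255.2 131.5]
 [255.3 177.4]
 [255.4 222. ]
 [255.4  26.1]
 [232.2 248.1]
 [226.6  25.1]
 [279.2 248.2]
 [284.6  25.2]]
```

View pics/w2.png

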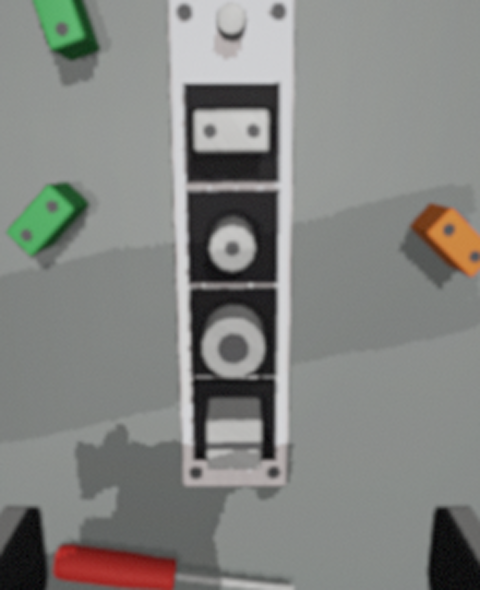

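The wrist view shows the oblong's dots midway at (256.1,79.9), the pin spot at (256.3,133.5), the knob spot at (256.8,179.3), the square's top at about (257,224) and the post at (256.3,29.2). The plate is not centred on the row, so I fit to the parts.

```bash
python3 - <<'E'
from h import *; from scipy.optimize import least_squares
c=dict(np.load("w2.npz")); c["k1"]=float(c["k1"])
T=np.array([[0,.087,.063],[0,.029,.071],[0,-.029,.055],[0,-.087,.059],[0,.144,.038]])
o=np.array([[256.1,79.9],[256.3,133.5],[256.8,179.3],[257.2,224.1],[256.3,29.2]])
r=least_squares(lambda q:(proj(place(T,q),c)-o).ravel(),[.535,.214,.136]);q=r.x
print(q,np.degrees(q[2]),r.fun.reshape(-1,2).round(2).tolist())
for y in(.087,.029,-.029,-.087): print(place(np.array([[0,y,0]]),q).round(4),place(np.array([[0,y,0]]),[.5373,-.2146,-2.8533]).round(4))
E
```

```text
[0.53700115 0.21155728 0.14185064] 8.127443187170268 [[0.13, 0.27], [0.18, 0.37], [0.02, 0.16], [-0.15, -0.21], [-0.2, -0.59]]
[[0.5247 0.2977 0.    ]] [[ 0.562 -0.298  0.   ]]
[[0.5329 0.2403 0.    ]] [[ 0.5455 -0.2424  0.    ]]
[[0.5411 0.1828 0.    ]] [[ 0.5291 -0.1868  0.    ]]
[[0.5493 0.1254 0.    ]] [[ 0.5126 -0.1312  0.    ]]
```

Call:
drive_tool(
  increments=[
    [[-5,31,-15],[0,0,0.25],1],
    [[-5,31,-15],[0,0,0],1],
    [[-5,30,-15],[0,0,0],1],
    [[0,0,-35],[0,0,0],1],
    [[0,0,-35],[0,0,0],1],
    [[0,0,-35],[0,0,0],1],
    [[0,0,-30],[0,0,0],1],
    [[0,0,0],[0,0,0],1],
  ],
)

```text
clock: 5.2
eef_pos: [0.5206, 0.294, 0.0677]
tool_rot: [0.656, 0.755, -0.006, -0.002]
ft_force: [-1.6, -0.9, -1.9]
grip_width: 0.0853
grasp_force: 0.0
```

```bash
python3 - <<'E'
from h import *; from workcell import *
o=get_obs();print(o["eef_pos"],o["tool_rot"])
c=camera("wrist");cv2.imwrite("pics/w3.png",c["image"][:,:,::-1])
E
```

```text
[0.5206434  0.29399206 0.06768405] [ 0.65603776  0.75469826 -0.00633419 -0.00220817]
```

View pics/w3.png

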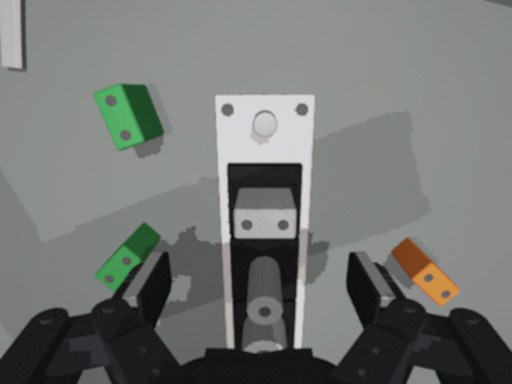

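The oblong's top (265,222) lies midway between the fingers, with nothing in their way. I'll lower the rest of the way and close.

Call:
drive_tool(
  increments=[
    [[3,3,-15],[0,0,0],1],
    [[0,0,-15],[0,0,0],1],
    [[0,0,0],[0,0,0],1],
    [[0,0,0],[0,0,0],1],
  ],
)

```text
clock: 5.58
eef_pos: [0.5292, 0.3006, 0.0465]
tool_rot: [0.656, 0.755, 0.001, 0.0]
ft_force: [0.1, -0.1, -0.5]
grip_width: 0.0857
grasp_force: 0.0
```

Call:
drive_tool(
  increments=[
    [[-4,-3,-11],[0,0,0],1],
    [[0,0,0],[0,0,0],1],
    [[0,0,0],[0,0,0],0],
    [[0,0,0],[0,0,0],0],
    [[0,0,0],[0,0,0],0],
    [[0,0,0],[0,0,0],0],
    [[0,0,0],[0,0,0],0],
    [[0,0,0],[0,0,0],0],
  ],
)

```text
clock: 6.25
eef_pos: [0.5247, 0.298, 0.0351]
tool_rot: [0.655, 0.755, 0.001, 0.0]
ft_force: [-2.3, -1.4, 5.6]
grip_width: 0.0346
grasp_force: 59.2
```

Call:
drive_tool(
  increments=[
    [[0,0,0],[0,0,0],0],
    [[0,0,0],[0,0,0],0],
    [[0,0,0],[0,0,0],0],
    [[0,0,0],[0,0,0],0],
  ],
)

```text
clock: 6.58
eef_pos: [0.5247, 0.2981, 0.0351]
tool_rot: [0.655, 0.755, 0.001, 0.0]
ft_force: [-1.9, -0.5, 5.3]
grip_width: 0.035
grasp_force: 59.3
```

Call:
drive_tool(
  increments=[
    [[0,0,10],[0,0,0],0],
    [[0,0,20],[0,0,0],0],
    [[0,0,35],[0,0,0],0],
    [[0,0,25],[0,0,0],0],
    [[0,0,0],[0,0,0],0],
    [[0,0,0],[0,0,0],0],
  ],
)

```text
clock: 7.08
eef_pos: [0.5256, 0.2984, 0.126]
tool_rot: [0.656, 0.755, 0.002, 0.001]
ft_force: [0.2, 0.1, -2.4]
grip_width: 0.0346
grasp_force: 60.2
```

```bash
python3 - <<'E'
from h import *; from workcell import *
o=get_obs();print(o["eef_pos"],o["grip_width"],o["ft_force"])
c=camera("wrist");d=camera("scene")
cv2.imwrite("pics/w4.png",np.hstack([c["image"][150:384,130:400],cv2.resize(d["image"][140:300,280:460],(263,234))])[:,:,::-1])
E
```

```text
[0.52556081 0.29836948 0.12599406] 0.03460338091695507 [ 0.23212748  0.12150862 -2.35799181]
```

View pics/w4.png

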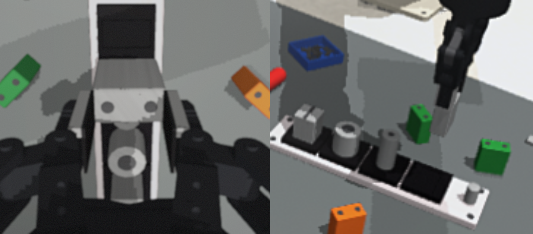

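The oblong is off its insert, held upright and centred between the pads, and the other three parts still stand. I'll carry it to the pocket at the tab.

Call:
drive_tool(
  increments=[
    [[2.5,-40,0],[0,0,0.6],0],
    [[2.5,-40,0],[0,0,0.6],0],
    [[2.5,-40,0],[0,0,0.6],0],
    [[2.5,-40,0],[0,0,0.6],0],
    [[2.5,-40,0],[0,0,0.6],0],
    [[2.5,-40,0],[0,0,0.6],0],
    [[2.5,-40,0],[0,0,0.6],0],
    [[2.5,-40,0],[0,0,0.6],0],
  ],
)

```text
clock: 7.85
eef_pos: [0.5423, -0.0242, 0.1216]
tool_rot: [0.623, 0.782, -0.001, -0.002]
ft_force: [0.9, 0.2, -2.0]
grip_width: 0.0348
grasp_force: 60.3
```

Call:
drive_tool(
  increments=[
    [[2.5,-40,0],[0,0,0.6],0],
    [[2.5,-40,0],[0,0,0.6],0],
    [[2.5,-40,0],[0,0,0.6],0],
    [[2.5,-40,0],[0,0,0.6],0],
    [[2.5,-40,0],[0,0,0.6],0],
    [[2.5,-40,0],[0,0,0.6],0],
    [[2.5,-36,0],[0,0,0.6],0],
    [[0,0,0],[0,0,0],0],
  ],
)

```text
clock: 8.52
eef_pos: [0.56, -0.3053, 0.1207]
tool_rot: [0.597, 0.802, -0.002, -0.001]
ft_force: [1.2, 0.4, -2.1]
grip_width: 0.0346
grasp_force: 60.3
```

Call:
drive_tool(
  increments=[
    [[0,0,-25],[0,0,0],0],
    [[0,0,-25],[0,0,0],0],
    [[0,0,0],[0,0,0],0],
    [[0,0,0],[0,0,0],0],
  ],
)

```text
clock: 8.85
eef_pos: [0.5589, -0.2967, 0.0702]
tool_rot: [0.594, 0.804, -0.001, -0.004]
ft_force: [0.4, 0.1, -1.3]
grip_width: 0.0347
grasp_force: 60.5
```

Call:
drive_tool(
  increments=[
    [[0,0,0],[0,0,0],0],
    [[0,0,0],[0,0,0],0],
  ],
)

```text
clock: 9.02
eef_pos: [0.5627, -0.2984, 0.0751]
tool_rot: [0.594, 0.804, 0.0, 0.001]
ft_force: [-0.1, 0.1, -1.7]
grip_width: 0.0345
grasp_force: 60.5
```

```bash
cat > m3.py <<'E'
import sys
from h import *; from workcell import *
o=get_obs();print(np.round(o["eef_pos"],4),np.round(o["tool_rot"],4))
c=camera("wrist");s=silhouettes("tray",c)
P=place(np.array([[a*.031,b*.118,.014] for a in(-1,1) for b in(-1,1)]+[[a*.027,y+b*.027,.014] for y in (.087,) for a in(-1,1) for b in(-1,1)]),[.5373,-.2146,-2.8533])
im=c["image"].copy()
for u,v in proj(P,c):
    print(round(u,1),round(v,1),end="; ")
    if 0<=u<512 and 0<=v<384: im[int(round(v)),int(round(u))]=[255,0,0]
cv2.imwrite("pics/"+sys.argv[1],cv2.resize(im[100:384,130:400],(675,710)[:2] if 0 else (570,600),interpolation=0)[:,:,::-1])
E
python3 m3.py w5.png
```

```text
[ 0.5627 -0.2984  0.0751] [5.940e-01 8.044e-01 2.000e-04 1.100e-03]
310.3 -110.7; 294.8 234.5; 211.1 -112.1; 219.1 233.8; 293.3 165.2; 290.2 230.0; 222.1 164.5; 223.9 229.4;
```

View pics/w5.png

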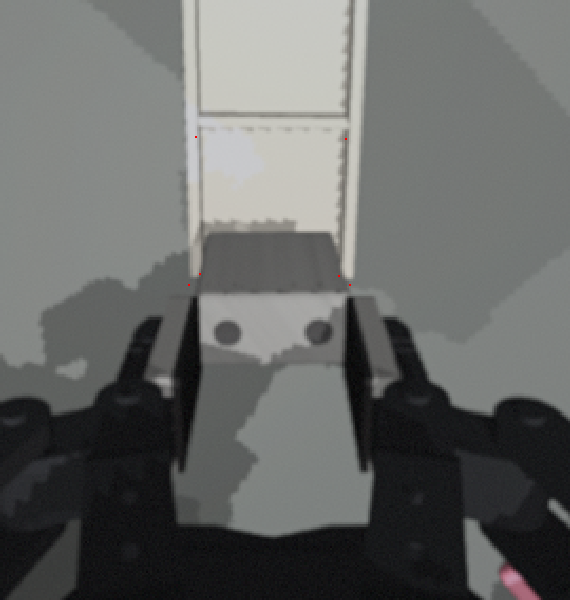

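The oblong is above the first pocket and between its side walls. The tray's wall shows about 3 mm away from the tab relative to my fit, so I shift a little and lower.

Call:
drive_tool(
  increments=[
    [[-1,2,-20],[0,0,0],0],
    [[0,0,-20],[0,0,0],0],
    [[0,0,-9],[0,0,0],0],
    [[0,0,0],[0,0,0],0],
    [[0,0,-2],[0,0,0],0],
    [[0,0,-2],[0,0,0],0],
    [[0,0,0],[0,0,0],0],
    [[0,0,0],[0,0,0],0],
  ],
)

```text
clock: 9.78
eef_pos: [0.5614, -0.2968, 0.0217]
tool_rot: [0.594, 0.804, 0.0, 0.001]
ft_force: [-0.1, 0.3, -1.3]
grip_width: 0.0349
grasp_force: 60.5
```

Call:
drive_tool(
  increments=[
    [[0,0,-1],[0,0,0],0],
    [[0,0,0],[0,0,0],0],
    [[0,0,0],[0,0,0],0],
  ],
)

```text
clock: 10.03
eef_pos: [0.5612, -0.2966, 0.0203]
tool_rot: [0.594, 0.804, 0.0, 0.001]
ft_force: [0.3, -0.1, -1.5]
grip_width: 0.0349
grasp_force: 60.7
```

Call:
drive_tool(
  increments=[
    [[0,0,-1],[0,0,0],0],
    [[0,0,0],[0,0,0],0],
    [[0,0,0],[0,0,0],0],
  ],
)

```text
clock: 10.28
eef_pos: [0.5613, -0.2969, 0.0201]
tool_rot: [0.594, 0.804, -0.0, 0.001]
ft_force: [-2.1, 0.2, 5.2]
grip_width: 0.0346
grasp_force: 61.9
```

Call:
drive_tool(
  increments=[
    [[0,0,0],[0,0,0],1],
    [[0,0,0],[0,0,0],1],
    [[0,0,0],[0,0,0],1],
    [[0,0,0],[0,0,0],1],
    [[0,0,0],[0,0,0],1],
    [[0,0,10],[0,0,0],1],
    [[0,0,30],[0,0,0],1],
    [[0,0,40],[0,0,0],1],
  ],
)

```text
clock: 10.95
eef_pos: [0.5579, -0.2949, 0.096]
tool_rot: [0.594, 0.804, -0.001, -0.004]
ft_force: [1.4, -0.0, -0.2]
grip_width: 0.0854
grasp_force: 0.0
```

Call:
drive_tool(
  increments=[
    [[0,0,40],[0,0,0],1],
    [[0,0,20],[0,0,0],1],
    [[0,0,0],[0,0,0],1],
    [[0,0,0],[0,0,0],1],
  ],
)

```text
clock: 11.28
eef_pos: [0.562, -0.297, 0.1616]
tool_rot: [0.594, 0.804, 0.0, 0.003]
ft_force: [0.0, 0.1, -0.2]
grip_width: 0.0851
grasp_force: 0.0
```

```bash
python3 m3.py w6.png
```

```text
[ 0.562  -0.297   0.1616] [5.942e-01 8.043e-01 4.000e-04 2.600e-03]
294.7 -51.1; 285.7 200.3; 224.6 -52.1; 228.6 199.9; 283.9 147.2; 282.1 196.8; 231.4 146.7; 232.2 196.4;
```

View pics/w6.png

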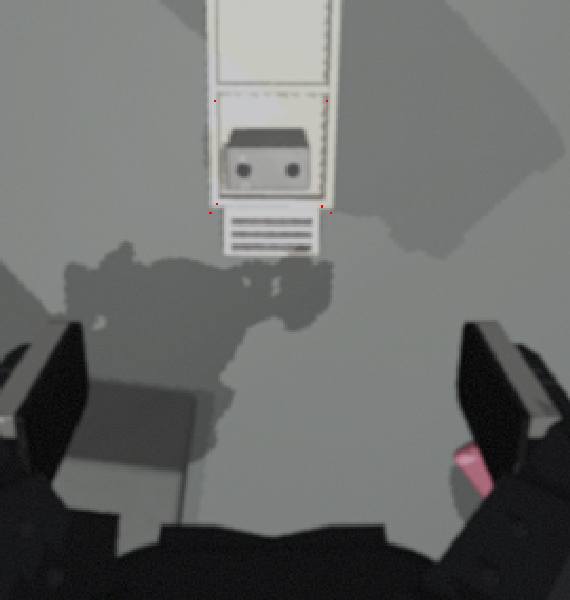

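The oblong stands upright in the pocket at the tab. The tray is about 2.5 mm further from the tab than my fit, so I correct the other pockets for that. Next is the pin.

Call:
drive_tool(
  increments=[
    [[-2,38,0],[0,0,-0.6],1],
    [[-2,38,0],[0,0,-0.6],1],
    [[-2,38,0],[0,0,-0.6],1],
    [[-2,38,0],[0,0,-0.6],1],
    [[-2,38,0],[0,0,-0.6],1],
    [[-2,38,0],[0,0,-0.6],1],
    [[-2,38,0],[0,0,-0.6],1],
    [[-2,38,0],[0,0,-0.6],1],
  ],
)

```text
clock: 12.05
eef_pos: [0.5428, 0.0093, 0.1567]
tool_rot: [0.628, 0.778, -0.001, -0.002]
ft_force: [-0.0, 0.5, -0.2]
grip_width: 0.0854
grasp_force: 0.0
```

Call:
drive_tool(
  increments=[
    [[-2,38,0],[0,0,-0.6],1],
    [[-2,38,0],[0,0,-0.6],1],
    [[-2,38,0],[0,0,-0.6],1],
    [[-2,38,0],[0,0,-0.6],1],
    [[-2,38,0],[0,0,-0.6],1],
    [[-2,38,0],[0,0,-0.6],1],
    [[-1,5,0],[0,0,0],1],
    [[0,0,0],[0,0,0],1],
  ],
)

```text
clock: 12.72
eef_pos: [0.5299, 0.2427, 0.1564]
tool_rot: [0.65, 0.76, -0.002, -0.001]
ft_force: [0.5, -1.0, 0.1]
grip_width: 0.0854
grasp_force: 0.0
```

Call:
drive_tool(
  increments=[
    [[0,0,-20],[0,0,0],1],
    [[0,0,-25],[0,0,0],1],
    [[0,0,0],[0,0,0],1],
    [[0,0,0],[0,0,0],1],
    [[0,0,0],[0,0,0],1],
  ],
)

```text
clock: 13.13
eef_pos: [0.5319, 0.2395, 0.114]
tool_rot: [0.652, 0.758, -0.0, -0.0]
ft_force: [0.4, -0.3, 0.8]
grip_width: 0.0854
grasp_force: 0.0
```

Call:
drive_tool(
  increments=[
    [[1,1,-30],[0,0,-0.5],1],
    [[0,0,-30],[0,0,0],1],
    [[0,0,-17],[0,0,0],1],
    [[0,0,0],[0,0,0],1],
    [[0,0,0],[0,0,0],1],
    [[0,0,0],[0,0,0],1],
  ],
)

```text
clock: 13.63
eef_pos: [0.5345, 0.2421, 0.039]
tool_rot: [0.655, 0.756, 0.002, 0.001]
ft_force: [-0.2, 0.5, -0.2]
grip_width: 0.0851
grasp_force: 0.0
```

Call:
drive_tool(
  increments=[
    [[0,0,0],[0,0,0],0],
    [[0,0,0],[0,0,0],0],
    [[0,0,0],[0,0,0],0],
    [[0,0,0],[0,0,0],0],
    [[0,0,0],[0,0,0],0],
    [[0,0,0],[0,0,0],0],
    [[0,0,0],[0,0,0],0],
    [[0,0,0],[0,0,0],0],
  ],
)

```text
clock: 14.3
eef_pos: [0.533, 0.2418, 0.0374]
tool_rot: [0.655, 0.756, 0.0, 0.0]
ft_force: [-1.3, 0.7, 6.1]
grip_width: 0.0209
grasp_force: 58.7
```

Call:
drive_tool(
  increments=[
    [[0,0,0],[0,0,0],0],
    [[0,0,0],[0,0,0],0],
    [[0,0,10],[0,0,0],0],
    [[0,0,20],[0,0,0],0],
    [[0,0,35],[0,0,0],0],
    [[0,0,25],[0,0,0],0],
    [[0,0,0],[0,0,0],0],
    [[0,0,0],[0,0,0],0],
  ],
)

```text
clock: 14.97
eef_pos: [0.5339, 0.2421, 0.1284]
tool_rot: [0.655, 0.756, 0.002, 0.001]
ft_force: [0.3, 0.9, -2.4]
grip_width: 0.0207
grasp_force: 59.0
```

Call:
drive_tool(
  increments=[
    [[1,-37,0],[0,0,0.6],0],
    [[1,-37,0],[0,0,0.6],0],
    [[1,-37,0],[0,0,0.6],0],
    [[1,-37,0],[0,0,0.6],0],
    [[1,-37,0],[0,0,0.6],0],
    [[1,-37,0],[0,0,0.6],0],
    [[1,-37,0],[0,0,0.6],0],
    [[1,-37,0],[0,0,0.6],0],
  ],
)

```text
clock: 15.63
eef_pos: [0.5387, -0.0559, 0.1245]
tool_rot: [0.622, 0.783, -0.001, -0.002]
ft_force: [0.4, 0.1, -2.6]
grip_width: 0.0206
grasp_force: 59.0
```

Call:
drive_tool(
  increments=[
    [[1,-37,0],[0,0,0.7],0],
    [[1,-37,0],[0,0,0.7],0],
    [[1,-37,0],[0,0,0.7],0],
    [[1,-37,0],[0,0,0.7],0],
    [[1,-37,0],[0,0,0.7],0],
    [[0,0,0],[0,0,0],0],
    [[0,0,0],[0,0,0],0],
    [[0,0,0],[0,0,0],0],
  ],
)

```text
clock: 16.3
eef_pos: [0.5442, -0.2388, 0.1246]
tool_rot: [0.599, 0.801, -0.0, -0.002]
ft_force: [0.5, 0.7, -1.4]
grip_width: 0.0207
grasp_force: 59.0
```

Call:
drive_tool(
  increments=[
    [[0,0,-25],[0,0,0],0],
    [[0,0,-25],[0,0,0],0],
    [[0,0,-20],[0,0,0],0],
    [[0,0,0],[0,0,0],0],
    [[0,0,0],[0,0,0],0],
    [[0,0,0],[0,0,0],0],
  ],
)

```text
clock: 16.8
eef_pos: [0.5465, -0.2385, 0.0576]
tool_rot: [0.598, 0.802, 0.0, 0.0]
ft_force: [0.8, 0.5, -2.0]
grip_width: 0.0206
grasp_force: 59.1
```

```bash
python3 m3.py w7.png
```

```text
[ 0.5465 -0.2385  0.0576] [5.978e-01 8.016e-01 1.000e-04 4.000e-04]
306.2 -14.3; 292.7 310.6; 204.1 -14.4; 218.5 310.5; 290.5 249.1; 288.1 306.7; 220.4 249.0; 223.1 306.6;
```

View pics/w7.png

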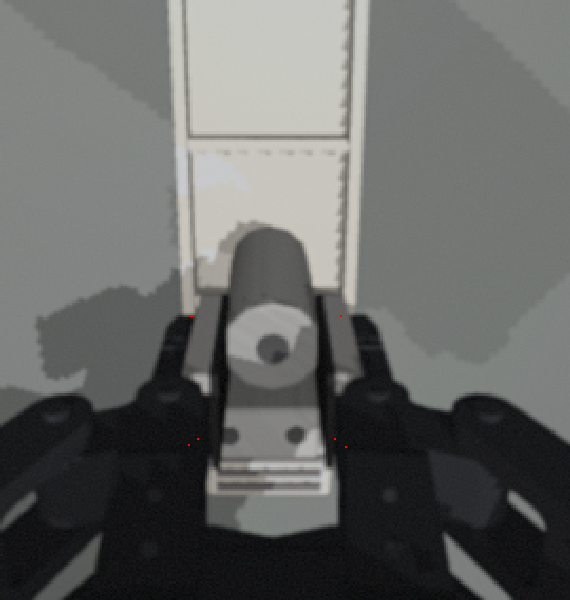

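The pin hangs upright over pocket 2, with the oblong standing behind it in pocket 1. Lowering.

Call:
drive_tool(
  increments=[
    [[0,0,-15],[0,0,0],0],
    [[0,0,-15],[0,0,0],0],
    [[0,0,0],[0,0,0],0],
    [[0,0,-2],[0,0,0],0],
    [[0,0,-2],[0,0,0],0],
    [[0,0,-1],[0,0,0],0],
    [[0,0,0],[0,0,0],0],
    [[0,0,0],[0,0,0],0],
  ],
)

```text
clock: 17.57
eef_pos: [0.5465, -0.2396, 0.0226]
tool_rot: [0.598, 0.801, 0.0, 0.001]
ft_force: [0.7, 0.5, -1.2]
grip_width: 0.0207
grasp_force: 59.1
```

Call:
drive_tool(
  increments=[
    [[0,0,-1],[0,0,0],0],
    [[0,0,0],[0,0,0],0],
    [[0,0,0],[0,0,0],0],
  ],
)

```text
clock: 17.82
eef_pos: [0.5466, -0.24, 0.0224]
tool_rot: [0.599, 0.801, 0.0, 0.001]
ft_force: [-1.0, -0.2, 5.4]
grip_width: 0.0206
grasp_force: 59.9
```

Call:
drive_tool(
  increments=[
    [[0,0,0],[0,0,0],1],
    [[0,0,0],[0,0,0],1],
    [[0,0,0],[0,0,0],1],
    [[0,0,0],[0,0,0],1],
    [[0,0,0],[0,0,0],1],
    [[0,0,0],[0,0,0],1],
    [[0,0,20],[0,0,0],1],
    [[0,0,40],[0,0,0],1],
  ],
)

```text
clock: 18.48
eef_pos: [0.5413, -0.2374, 0.0755]
tool_rot: [0.598, 0.801, -0.001, -0.006]
ft_force: [-0.1, 0.3, -0.5]
grip_width: 0.0854
grasp_force: 0.0
```

Call:
drive_tool(
  increments=[
    [[0,0,40],[0,0,0],1],
    [[0,0,30],[0,0,0],1],
    [[0,0,0],[0,0,0],1],
    [[0,0,0],[0,0,0],1],
  ],
)

```text
clock: 18.82
eef_pos: [0.5475, -0.2402, 0.1535]
tool_rot: [0.598, 0.801, 0.001, 0.003]
ft_force: [-0.1, -0.2, -1.0]
grip_width: 0.0853
grasp_force: 0.0
```

```bash
python3 - <<'E'
from h import *; from workcell import *
c=camera("wrist")
for q,p,h in(("pin",(.5466,-.24),.052),("oblong",(.5613,-.2968),.044)):
    print(q,[(round(d["conf"],2),np.round(d["bbox"]).tolist()) for d in silhouettes(q,c)],proj(np.array([[*p,.004],[*p,.004+h]]),c).round().tolist())
E
```

```text
pin [(0.92, [242.0, 160.0, 271.0, 197.0])] [[257.0, 171.0], [257.0, 185.0]]
oblong [(0.75, [234.0, 217.0, 272.0, 249.0])] [[255.0, 222.0], [255.0, 240.0]]
```

The pin stands where it was put: its region (242–271, 160–197) matches the prediction. Next is the knob.

Call:
drive_tool(
  increments=[
    [[0,36,0],[0,0,-0.7],1],
    [[0,36,0],[0,0,-0.7],1],
    [[0,36,0],[0,0,-0.7],1],
    [[0,36,0],[0,0,-0.7],1],
    [[0,36,0],[0,0,-0.7],1],
    [[0,36,0],[0,0,-0.7],1],
    [[0,36,0],[0,0,-0.7],1],
    [[0,36,0],[0,0,-0.7],1],
  ],
)

```text
clock: 19.63
eef_pos: [0.5441, 0.0502, 0.1487]
tool_rot: [0.637, 0.771, -0.001, -0.001]
ft_force: [0.2, 0.0, 0.3]
grip_width: 0.0854
grasp_force: 0.0
```

Call:
drive_tool(
  increments=[
    [[-1,36,0],[0,0,-0.7],1],
    [[-1,36,0],[0,0,-0.7],1],
    [[-2,36,0],[0,0,-0.7],1],
    [[-1,27,0],[0,0,-0.7],1],
    [[0,0,-20],[0,0,0],1],
    [[0,0,-25],[0,0,0],1],
    [[0,0,0],[0,0,0],1],
    [[0,0,0],[0,0,0],1],
  ],
)

```text
clock: 20.3
eef_pos: [0.5381, 0.1829, 0.1028]
tool_rot: [0.655, 0.755, -0.003, -0.002]
ft_force: [0.1, 0.2, 0.9]
grip_width: 0.0856
grasp_force: 0.0
```

Call:
drive_tool(
  increments=[
    [[0,0,0],[0,0,0],1],
    [[0,0,0],[0,0,0],1],
  ],
)

```text
clock: 20.47
eef_pos: [0.5415, 0.1834, 0.1067]
tool_rot: [0.656, 0.755, 0.001, 0.0]
ft_force: [0.0, 0.9, -0.4]
grip_width: 0.0849
grasp_force: 0.0
```

Call:
drive_tool(
  increments=[
    [[0,0,-30],[0,0,0],1],
    [[0,0,-30],[0,0,0],1],
    [[0,0,-15],[0,0,0],1],
    [[0,0,0],[0,0,0],1],
    [[0,0,0],[0,0,0],1],
    [[0,0,0],[0,0,0],1],
  ],
)

```text
clock: 20.97
eef_pos: [0.5425, 0.1839, 0.0327]
tool_rot: [0.656, 0.755, 0.002, 0.001]
ft_force: [0.2, 0.0, 0.8]
grip_width: 0.0853
grasp_force: 0.0
```

Call:
drive_tool(
  increments=[
    [[0,0,0],[0,0,0],0],
    [[0,0,0],[0,0,0],0],
    [[0,0,0],[0,0,0],0],
    [[0,0,0],[0,0,0],0],
    [[0,0,0],[0,0,0],0],
    [[0,0,0],[0,0,0],0],
    [[0,0,0],[0,0,0],0],
    [[0,0,0],[0,0,0],0],
  ],
)

```text
clock: 21.63
eef_pos: [0.5407, 0.1836, 0.0306]
tool_rot: [0.656, 0.755, -0.0, -0.0]
ft_force: [-0.6, -0.5, 0.3]
grip_width: 0.0001
grasp_force: 0.0
```

Call:
drive_tool(
  increments=[
    [[0,0,0],[0,0,0],0],
    [[0,0,0],[0,0,0],0],
    [[0,0,10],[0,0,0],0],
    [[0,0,20],[0,0,0],0],
    [[0,0,35],[0,0,0],0],
    [[0,0,25],[0,0,0],0],
    [[0,0,0],[0,0,0],0],
    [[0,0,0],[0,0,0],0],
  ],
)

```text
clock: 22.3
eef_pos: [0.5425, 0.1842, 0.1236]
tool_rot: [0.656, 0.755, 0.002, 0.001]
ft_force: [0.1, -0.2, -0.4]
grip_width: 0.0001
grasp_force: 0.0
```

The knob was not gripped, as the fingers shut fully. I'll look.

```bash
python3 - <<'E'
from h import *; from workcell import *
c=camera("wrist");d=camera("scene");t=camera("top")
a=c["image"][100:384,130:400]
b=cv2.resize(d["image"][150:310,260:450],(337,284),interpolation=cv2.INTER_CUBIC)
e=cv2.resize(t["image"][130:260,115:415],(607,263),interpolation=cv2.INTER_CUBIC)
cv2.imwrite("pics/w8.png",np.vstack([np.hstack([a,b]),e])[:,:,::-1])
for n,k in(("wrist",c),("scene",d),("top",t)): print(n,[(round(x["conf"],2),np.round(x["bbox"]).tolist()) for x in silhouettes("knob",k)])
E
```

```text
wrist [(0.76, [233.0, 166.0, 275.0, 218.0])]
scene []
top []
```

View pics/w8.png

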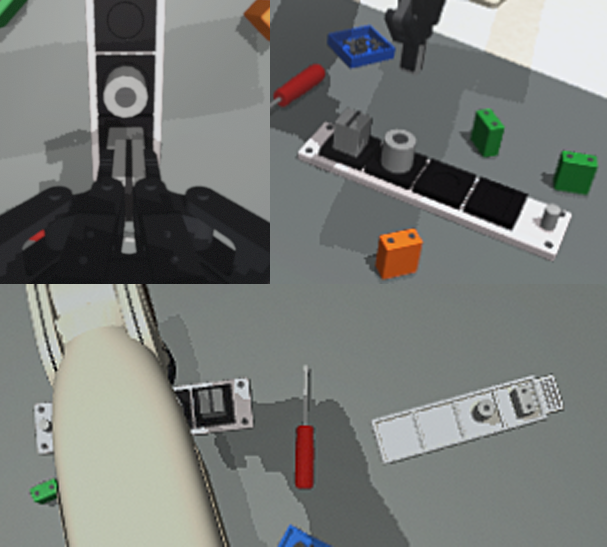

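The knob still stands in its place in the row, top centre at about (255,197) in the wrist view. It seems to have shifted slightly towards the post, so I'll measure it.

```bash
python3 - <<'E'
from h import *; from workcell import *
from scipy.optimize import minimize
o=get_obs();print(np.round(o["eef_pos"],4))
c=camera("wrist");s=camera("scene")
m=silhouettes("knob",c)[0]["region"].astype(np.float32)
for z in(.019,.022):
    print(z,fit([cyl(0,0,.036,z,z+.036)],[.541,.183,0],[(c,m)],(.005,.005,.1)),back((255,197),c,z+.036), "expected top px",proj(np.array([[.5411,.1828,z+.036]]),c))
g=cv2.cvtColor(c["image"],cv2.COLOR_RGB2GRAY)
cv2.imwrite("pics/w9.png",np.hstack([cv2.resize(c["image"][140:250,205:305],(400,440),interpolation=2),cv2.resize(s["image"][215:275,315:370],(400,440),interpolation=2)])[:,:,::-1])
E
```

```text
[0.5398 0.1833 0.1194]
0.019 (array([0.54037461, 0.18361209, 0.08072861]), np.float64(84.9375)) [0.53702996 0.18367507 0.055     ] expected top px [[259.90592914 198.71298804]]
0.022 (array([ 0.54036702,  0.18479245, -0.06245231]), np.float64(124.5625)) [0.53692503 0.18470201 0.058     ] expected top px [[259.91566891 199.97103942]]
```

View pics/w9.png

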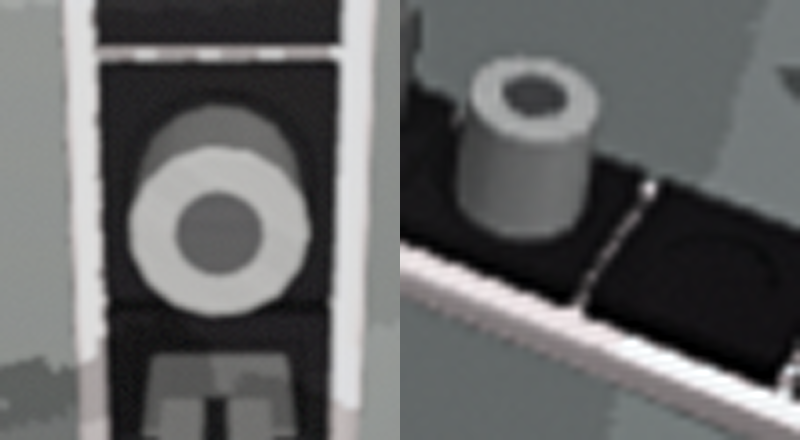

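The knob stands squarely in its recess at the expected spot, so the pads must have closed over or slipped off its rim. I'll open, go lower and close in small steps.

Call:
drive_tool(
  increments=[
    [[0,0,0],[0,0,0],1],
    [[0,0,0],[0,0,0],1],
    [[0,0,0],[0,0,0],1],
    [[0,0,0],[0,0,0],1],
    [[0,0,0],[0,0,0],1],
    [[0,0,0],[0,0,0],1],
    [[0,0,0],[0,0,0],1],
    [[0,0,0],[0,0,0],1],
  ],
)

```text
clock: 23.42
eef_pos: [0.5408, 0.1836, 0.1207]
tool_rot: [0.656, 0.755, 0.0, 0.0]
ft_force: [-0.0, -0.3, 0.6]
grip_width: 0.0852
grasp_force: 0.0
```

Call:
drive_tool(
  increments=[
    [[0,0,-25],[0,0,0],1],
    [[0,0,-35],[0,0,0],1],
    [[0,0,-25],[0,0,0],1],
    [[0,0,-10],[0,0,0],1],
    [[0,0,0],[0,0,0],1],
    [[0,0,0],[0,0,0],1],
    [[0,0,0],[0,0,0],1],
  ],
)

```text
clock: 24.0
eef_pos: [0.5423, 0.1841, 0.0275]
tool_rot: [0.656, 0.755, 0.001, 0.001]
ft_force: [-0.4, -0.5, 0.8]
grip_width: 0.0855
grasp_force: 0.0
```

Call:
drive_tool(
  increments=[
    [[0,0,0],[0,0,0],0.5],
    [[0,0,0],[0,0,0],0.5],
    [[0,0,0],[0,0,0],0.5],
    [[0,0,0],[0,0,0],0.5],
    [[0,0,0],[0,0,0],0.5],
  ],
)

```text
clock: 24.42
eef_pos: [0.541, 0.1837, 0.0262]
tool_rot: [0.656, 0.755, 0.0, 0.0]
ft_force: [0.3, 0.4, -0.5]
grip_width: 0.0427
grasp_force: 0.0
```

```bash
python3 - <<'E'
from h import *; from workcell import *
o=get_obs();print(np.round(o["eef_pos"],4),o["grip_width"],o["ft_force"])
c=camera("wrist");s=camera("scene")
cv2.imwrite("pics/w10.png",np.hstack([cv2.resize(c["image"][184:384,150:370],(440,400)),cv2.resize(s["image"][200:285,290:365],(353,400),interpolation=2)])[:,:,::-1])
E
```

```text
[0.541  0.1837 0.0262] 0.04266961241053133 [ 0.32978671  0.38193675 -0.50536458]
```

View pics/w10.png

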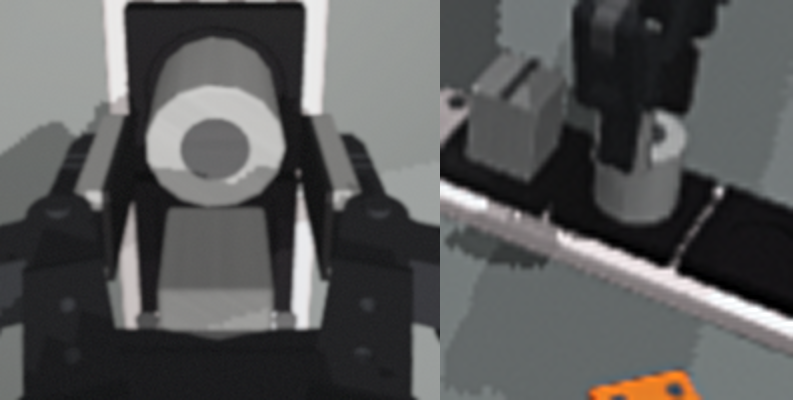

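Call:
drive_tool(
  increments=[
    [[0,0,0],[0,0,0],0.4],
    [[0,0,0],[0,0,0],0.4],
    [[0,0,0],[0,0,0],0.38],
    [[0,0,0],[0,0,0],0.36],
    [[0,0,0],[0,0,0],0.36],
  ],
)

```text
clock: 24.93
eef_pos: [0.5405, 0.1836, 0.0263]
tool_rot: [0.656, 0.755, -0.0, -0.0]
ft_force: [-2.5, -0.5, 5.5]
grip_width: 0.0319
grasp_force: 54.3
```

```bash
python3 - <<'E'
from h import *; from workcell import *
s=camera("scene"); w=camera("wrist")
e=np.array([np.cos(.142),np.sin(.142)]);n=np.array([-e[1],e[0]]);t=np.array([.541,.1837])
for z in(.026,.031,.036,.041,.046):
    P=[np.r_[t+e*d+n*y,z] for d in(.0215,.030) for y in(-.011,.011)]
    p=proj(np.array(P),s); q=p-[290,200]; q=np.c_[440+q[:,0]*353/75,q[:,1]*400/85]
    r=proj(np.array(P),w);r=np.c_[(r[:,0]-150)*2,(r[:,1]-184)*2]
    print(z,q.round().tolist(),r.round().tolist())
E
```

```text
0.026 [[590.0, 205.0], [638.0, 224.0], [581.0, 216.0], [630.0, 235.0]] [[288.0, 130.0], [291.0, 64.0], [316.0, 130.0], [320.0, 64.0]]
0.031 [[591.0, 196.0], [639.0, 214.0], [582.0, 207.0], [631.0, 226.0]] [[290.0, 138.0], [293.0, 71.0], [318.0, 138.0], [323.0, 70.0]]
0.036 [[592.0, 187.0], [641.0, 205.0], [584.0, 198.0], [633.0, 217.0]] [[292.0, 147.0], [295.0, 78.0], [321.0, 147.0], [326.0, 77.0]]
0.041 [[593.0, 177.0], [642.0, 196.0], [585.0, 189.0], [634.0, 208.0]] [[294.0, 156.0], [297.0, 85.0], [324.0, 156.0], [329.0, 85.0]]
0.046 [[595.0, 168.0], [644.0, 187.0], [586.0, 179.0], [636.0, 198.0]] [[296.0, 165.0], [300.0, 93.0], [327.0, 165.0], [332.0, 93.0]]
```

Projecting the finger ends into the images puts them about 24 mm above the TCP reading. That fits the fingers having shut just over the knob's top, so this grip is too shallow. I'll open, go 9 mm lower and grip again.

Call:
drive_tool(
  increments=[
    [[0,0,0],[0,0,0],0.8],
    [[0,0,0],[0,0,0],0.8],
    [[0,0,0],[0,0,0],0.8],
    [[0,0,0],[0,0,0],0.8],
    [[0,0,-3],[0,0,0],0.8],
    [[0,0,-3],[0,0,0],0.8],
    [[0,0,0],[0,0,0],0.8],
    [[0,0,0],[0,0,0],0.8],
  ],
)

```text
clock: 25.7
eef_pos: [0.5403, 0.1835, 0.0192]
tool_rot: [0.656, 0.755, -0.0, -0.0]
ft_force: [0.9, 0.3, -0.2]
grip_width: 0.0682
grasp_force: 0.0
```

Call:
drive_tool(
  increments=[
    [[0,0,-3],[0,0,0],0.8],
    [[0,0,0],[0,0,0],0.8],
    [[0,0,0],[0,0,0],0.8],
  ],
)

```text
clock: 25.95
eef_pos: [0.5406, 0.1836, 0.0165]
tool_rot: [0.656, 0.755, -0.0, -0.0]
ft_force: [1.1, 0.2, -0.2]
grip_width: 0.0682
grasp_force: 0.0
```

Call:
drive_tool(
  increments=[
    [[0,0,0],[0,0,0],0.5],
    [[0,0,0],[0,0,0],0.5],
    [[0,0,0],[0,0,0],0.3],
    [[0,0,0],[0,0,0],0.2],
    [[0,0,0],[0,0,0],0],
    [[0,0,0],[0,0,0],0],
    [[0,0,0],[0,0,0],0],
    [[0,0,0],[0,0,0],0],
  ],
)

```text
clock: 26.62
eef_pos: [0.5408, 0.1837, 0.0173]
tool_rot: [0.656, 0.755, 0.0, 0.0]
ft_force: [-2.0, -0.2, 6.0]
grip_width: 0.033
grasp_force: 59.7
```

Gripped, 59.7 N at the knob's width. I'll lift and carry it to the third pocket at (0.529,-0.184).

Call:
drive_tool(
  increments=[
    [[0,0,10],[0,0,0],0],
    [[0,0,20],[0,0,0],0],
    [[0,0,35],[0,0,0],0],
    [[0,0,35],[0,0,0],0],
    [[0,0,0],[0,0,0],0],
    [[0,0,0],[0,0,0],0],
    [[0,0,0],[0,0,0],0],
  ],
)

```text
clock: 27.2
eef_pos: [0.5401, 0.1834, 0.1161]
tool_rot: [0.656, 0.755, -0.001, -0.0]
ft_force: [-0.3, -0.7, -3.1]
grip_width: 0.0333
grasp_force: 60.4
```

Call:
drive_tool(
  increments=[
    [[-1,-36,0],[0,0,0.8],0],
    [[-1,-36,0],[0,0,0.8],0],
    [[-1,-36,0],[0,0,0.8],0],
    [[-1,-36,0],[0,0,0.8],0],
    [[-1,-36,0],[0,0,0.8],0],
    [[-1,-36,0],[0,0,0.8],0],
    [[-1,-36,0],[0,0,0.8],0],
    [[-1,-36,0],[0,0,0.8],0],
  ],
)

```text
clock: 27.87
eef_pos: [0.5305, -0.1057, 0.1142]
tool_rot: [0.612, 0.791, -0.001, -0.002]
ft_force: [0.6, -0.5, -3.0]
grip_width: 0.033
grasp_force: 60.4
```

Call:
drive_tool(
  increments=[
    [[-2,-36,0],[0,0,0.8],0],
    [[-2,-36,0],[0,0,0.8],0],
    [[0,-8,0],[0,0,0.4],0],
    [[0,0,0],[0,0,0],0],
    [[0,0,-30],[0,0,0],0],
    [[0,0,-30],[0,0,0],0],
    [[0,0,0],[0,0,0],0],
    [[0,0,0],[0,0,0],0],
  ],
)

```text
clock: 28.53
eef_pos: [0.5258, -0.1821, 0.054]
tool_rot: [0.598, 0.802, -0.001, -0.004]
ft_force: [-0.2, 0.5, -2.4]
grip_width: 0.0333
grasp_force: 60.7
```

Call:
drive_tool(
  increments=[
    [[0,0,0],[0,0,0],0],
    [[0,0,0],[0,0,0],0],
  ],
)

```text
clock: 28.7
eef_pos: [0.5302, -0.1841, 0.0584]
tool_rot: [0.598, 0.801, 0.0, 0.001]
ft_force: [0.3, -0.2, -2.9]
grip_width: 0.0331
grasp_force: 60.7
```

```bash
python3 - <<'E'
from h import *; from workcell import *
o=get_obs();print(np.round(o["eef_pos"],4),np.round(o["tool_rot"],4),o["grip_width"])
c=camera("wrist");p=o["eef_pos"];b=p[2]+.0017
print([(round(d["conf"],2),np.round(d["bbox"]).tolist()) for d in silhouettes("knob",c)])
k=proj(place(cyl(0,0,.036,b,b+.036),[p[0],p[1],0]),c);print(k.min(0),k.max(0))
E
```

```text
[ 0.5302 -0.1841  0.0584] [5.981e-01 8.014e-01 5.000e-04 1.300e-03] 0.03310025796658092
[(0.65, [224.0, 208.0, 293.0, 296.0])]
[221.36535963 206.10750536] [295.37520115 297.85757349]
```

Call:
drive_tool(
  increments=[
    [[-1,0,-20],[0,0,0],0],
    [[0,0,-20],[0,0,0],0],
    [[0,0,-8],[0,0,0],0],
    [[0,0,0],[0,0,0],0],
    [[0,0,-2],[0,0,0],0],
    [[0,0,-2],[0,0,0],0],
    [[0,0,0],[0,0,0],0],
    [[0,0,0],[0,0,0],0],
  ],
)

```text
clock: 29.47
eef_pos: [0.5285, -0.1847, 0.0056]
tool_rot: [0.598, 0.801, 0.0, 0.001]
ft_force: [-0.1, -0.5, -2.6]
grip_width: 0.0333
grasp_force: 60.7
```

Call:
drive_tool(
  increments=[
    [[0,0,-1.5],[0,0,0],0],
    [[0,0,0],[0,0,0],0],
    [[0,0,0],[0,0,0],0],
  ],
)

```text
clock: 29.72
eef_pos: [0.5278, -0.1844, 0.0034]
tool_rot: [0.598, 0.801, 0.0, 0.0]
ft_force: [0.2, 0.5, -2.3]
grip_width: 0.0332
grasp_force: 60.7
```

Call:
drive_tool(
  increments=[
    [[0,0,-1],[0,0,0],0],
    [[0,0,0],[0,0,0],0],
    [[0,0,0],[0,0,0],0],
  ],
)

```text
clock: 29.97
eef_pos: [0.528, -0.1844, 0.0024]
tool_rot: [0.598, 0.801, 0.0, 0.0]
ft_force: [0.9, -0.5, -0.3]
grip_width: 0.0332
grasp_force: 60.8
```

Call:
drive_tool(
  increments=[
    [[0,0,-0.5],[0,0,0],0],
    [[0,0,0],[0,0,0],0],
    [[0,0,0],[0,0,0],0],
  ],
)

```text
clock: 30.22
eef_pos: [0.528, -0.1845, 0.0024]
tool_rot: [0.598, 0.801, 0.0, 0.0]
ft_force: [-0.9, 1.0, 4.1]
grip_width: 0.0331
grasp_force: 61.4
```

Call:
drive_tool(
  increments=[
    [[0,0,0],[0,0,0],1],
    [[0,0,0],[0,0,0],1],
    [[0,0,0],[0,0,0],1],
    [[0,0,0],[0,0,0],1],
    [[0,0,0],[0,0,0],1],
    [[0,0,0],[0,0,0],1],
    [[0,0,20],[0,0,0],1],
    [[0,0,40],[0,0,0],1],
  ],
)

```text
clock: 30.88
eef_pos: [0.5232, -0.1828, 0.0572]
tool_rot: [0.598, 0.801, -0.002, -0.006]
ft_force: [0.6, 0.1, 0.0]
grip_width: 0.0854
grasp_force: 0.0
```

Call:
drive_tool(
  increments=[
    [[0,0,40],[0,0,0],1],
    [[0,0,40],[0,0,0],1],
    [[0,0,0],[0,0,0],1],
    [[0,0,0],[0,0,0],1],
  ],
)

```text
clock: 31.22
eef_pos: [0.5302, -0.1852, 0.1451]
tool_rot: [0.598, 0.801, 0.001, 0.004]
ft_force: [-0.9, -0.3, -1.0]
grip_width: 0.0855
grasp_force: 0.0
```

```bash
cat > chk.py <<'E'
from h import *; from workcell import *
c=camera("wrist");print(np.round(get_obs()["eef_pos"],4))
for q,p,S in(("knob",(.528,-.1844),cyl(0,0,.036,.004,.04)),("pin",(.5466,-.24),cyl(0,0,.024,.004,.056)),("oblong",(.5613,-.2968),box(0,0,.038,.02,.004,.048)),("square",(.513,-.129),box(0,0,.032,.032,.004,.044))):
    k=proj(place(S,[*p,-2.853]),c)
    print(q,[(round(d["conf"],2),np.round(d["bbox"]).tolist()) for d in silhouettes(q,c)],np.r_[k.min(0),k.max(0)].round().tolist())
E
python3 chk.py
```

```text
[ 0.5284 -0.1846  0.1427]
knob [] [236.0, 154.0, 275.0, 200.0]
pin [(0.61, [244.0, 214.0, 271.0, 260.0])] [245.0, 214.0, 271.0, 258.0]
oblong [(0.83, [239.0, 263.0, 272.0, 301.0])] [237.0, 263.0, 275.0, 302.0]
square [] [238.0, 98.0, 276.0, 137.0]
```

Call:
drive_tool(
  increments=[
    [[3,38,0],[0,0,-1],1],
    [[3,38,0],[0,0,-1],1],
    [[3,38,0],[0,0,-1],1],
    [[3,38,0],[0,0,-1],1],
    [[3,38,0],[0,0,-1],1],
    [[2,38,0],[0,0,-1],1],
    [[2,38,0],[0,0,-1],1],
    [[2,38,0],[0,0,-1],1],
  ],
)

```text
clock: 32.13
eef_pos: [0.5476, 0.1213, 0.1401]
tool_rot: [0.653, 0.757, -0.001, -0.001]
ft_force: [0.7, 0.3, -0.8]
grip_width: 0.0853
grasp_force: 0.0
```

Call:
drive_tool(
  increments=[
    [[0,6,0],[0,0,-0.4],1],
    [[0,0,-20],[0,0,0],1],
    [[0,0,-25],[0,0,0],1],
    [[0,0,0],[0,0,0],1],
    [[0,0,0],[0,0,0],1],
    [[0,0,0],[0,0,0],1],
    [[0,0,0],[0,0,0],1],
  ],
)

```text
clock: 32.72
eef_pos: [0.5497, 0.1254, 0.0979]
tool_rot: [0.656, 0.755, 0.001, 0.001]
ft_force: [-0.7, -0.2, 1.0]
grip_width: 0.0855
grasp_force: 0.0
```

```bash
python3 - <<'E'
from h import *; from workcell import *
c=camera("wrist");o=get_obs();print(np.round(o["eef_pos"],4),np.round(o["tool_rot"],4))
k=proj(place(box(0,0,.032,.032,.019,.059),[.5493,.1254,.1418]),c)
print([(round(d["conf"],2),np.round(d["bbox"]).tolist()) for d in silhouettes("square",c)],np.r_[k.min(0),k.max(0)].round().tolist())
t=camera("top")
for q in("knob","pin","oblong"):print(q,[(round(d["conf"],2),np.round(d["bbox"]).tolist()) for d in silhouettes(q,t)])
k=proj(place(cyl(0,0,.036,.004,.04),[.528,-.1844,0]),t);print(np.r_[k.min(0),k.max(0)].round())
E
```

```text
[0.5498 0.1254 0.0981] [6.558e-01 7.549e-01 1.000e-03 7.000e-04]
[(0.61, [236.0, 177.0, 280.0, 228.0])] [235.0, 174.0, 280.0, 230.0]
knob [(0.43, [325.0, 192.0, 343.0, 204.0])]
pin [(0.59, [348.0, 186.0, 361.0, 200.0])]
oblong [(0.64, [132.0, 224.0, 146.0, 240.0]), (0.62, [366.0, 180.0, 376.0, 193.0])]
[325. 191. 340. 206.]
```

The knob is in place, at (325–343, 192–204) in the top view. The square is where expected, so I'll pick it up.

Call:
drive_tool(
  increments=[
    [[0,0,-30],[0,0,0],1],
    [[0,0,-30],[0,0,0],1],
    [[0,0,-15],[0,0,0],1],
    [[0,0,-3],[0,0,0],1],
    [[0,0,0],[0,0,0],1],
    [[0,0,0],[0,0,0],1],
  ],
)

```text
clock: 33.52
eef_pos: [0.5496, 0.1258, 0.0197]
tool_rot: [0.656, 0.755, 0.001, 0.0]
ft_force: [-0.0, 0.4, -0.6]
grip_width: 0.0851
grasp_force: 0.0
```

Call:
drive_tool(
  increments=[
    [[0,0,0],[0,0,0],0.5],
    [[0,0,0],[0,0,0],0.5],
    [[0,0,0],[0,0,0],0.3],
    [[0,0,0],[0,0,0],0.2],
    [[0,0,0],[0,0,0],0],
    [[0,0,0],[0,0,0],0],
    [[0,0,0],[0,0,0],0],
    [[0,0,0],[0,0,0],0],
  ],
)

```text
clock: 34.18
eef_pos: [0.5493, 0.1258, 0.0197]
tool_rot: [0.656, 0.755, 0.001, 0.0]
ft_force: [-2.1, -0.4, 6.2]
grip_width: 0.0306
grasp_force: 60.6
```

Call:
drive_tool(
  increments=[
    [[0,0,10],[0,0,0],0],
    [[0,0,20],[0,0,0],0],
    [[0,0,35],[0,0,0],0],
    [[0,0,25],[0,0,0],0],
    [[0,0,0],[0,0,0],0],
    [[0,0,0],[0,0,0],0],
  ],
)

```text
clock: 34.68
eef_pos: [0.5499, 0.1259, 0.1104]
tool_rot: [0.656, 0.755, 0.001, 0.001]
ft_force: [0.4, 0.2, -3.6]
grip_width: 0.0308
grasp_force: 60.0
```

Call:
drive_tool(
  increments=[
    [[-5,-36,0],[0,0,1.2],0],
    [[-5,-36,0],[0,0,1.2],0],
    [[-5,-36,0],[0,0,1.2],0],
    [[-5,-36,0],[0,0,1.2],0],
    [[-5,-36,0],[0,0,1.2],0],
    [[-5,-36,0],[0,0,1.2],0],
    [[-6,-38,0],[0,0,1.2],0],
    [[0,0,0],[0,0,0],0],
  ],
)

```text
clock: 35.35
eef_pos: [0.5098, -0.1345, 0.1066]
tool_rot: [0.601, 0.799, -0.003, -0.001]
ft_force: [0.4, 0.3, -3.0]
grip_width: 0.0304
grasp_force: 60.1
```

Call:
drive_tool(
  increments=[
    [[0,0,0],[0,0,0],0],
    [[0,0,-25],[0,0,0],0],
    [[0,0,-25],[0,0,0],0],
    [[0,0,0],[0,0,0],0],
    [[0,0,0],[0,0,0],0],
    [[0,0,0],[0,0,0],0],
  ],
)

```text
clock: 35.85
eef_pos: [0.5129, -0.1274, 0.0589]
tool_rot: [0.598, 0.802, -0.0, -0.0]
ft_force: [0.1, -0.5, -2.5]
grip_width: 0.0303
grasp_force: 60.2
```

```bash
python3 m3.py w11.png; python3 chk.py
```

```text
[ 0.5129 -0.1274  0.0589] [ 5.979e-01  8.016e-01 -1.000e-04 -3.000e-04]
300.0 170.4; 288.1 405.0; 212.6 170.3; 225.0 404.9; 286.2 361.5; 284.2 402.3; 226.8 361.4; 228.9 402.2; [ 0.5141 -0.1282  0.0602]
knob [(0.87, [232.0, 295.0, 276.0, 317.0])] [230.0, 248.0, 279.0, 314.0]
pin [(0.56, [238.0, 317.0, 273.0, 356.0])] [241.0, 312.0, 273.0, 383.0]
oblong [] [232.0, 363.0, 278.0, 421.0]
square [] [231.0, 182.0, 281.0, 245.0]
```

View pics/w11.png

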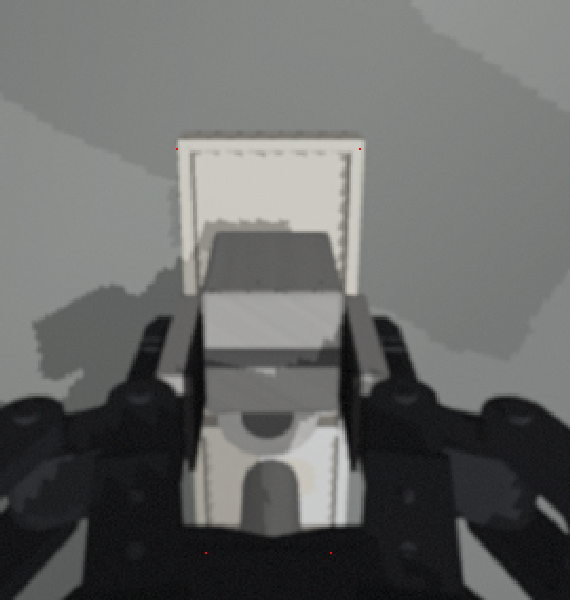

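The square hangs squarely over the last pocket, with the knob and pin standing behind it. Lowering.

Call:
drive_tool(
  increments=[
    [[0,0,-20],[0,0,0],0],
    [[0,0,-20],[0,0,0],0],
    [[0,0,-9],[0,0,0],0],
    [[0,0,0],[0,0,0],0],
    [[0,0,-2],[0,0,0],0],
    [[0,0,-2],[0,0,0],0],
    [[0,0,0],[0,0,0],0],
    [[0,0,0],[0,0,0],0],
  ],
)

```text
clock: 36.87
eef_pos: [0.5134, -0.1286, 0.0065]
tool_rot: [0.598, 0.801, 0.0, 0.001]
ft_force: [-0.3, -0.7, -3.0]
grip_width: 0.0304
grasp_force: 60.2
```

Call:
drive_tool(
  increments=[
    [[0,0,-1.5],[0,0,0],0],
    [[0,0,0],[0,0,0],0],
    [[0,0,0],[0,0,0],0],
  ],
)

```text
clock: 37.12
eef_pos: [0.5134, -0.1286, 0.0047]
tool_rot: [0.598, 0.801, 0.0, 0.001]
ft_force: [0.5, 0.7, -1.0]
grip_width: 0.0303
grasp_force: 60.4
```

Call:
drive_tool(
  increments=[
    [[0,0,-0.7],[0,0,0],0],
    [[0,0,0],[0,0,0],0],
    [[0,0,0],[0,0,0],0],
  ],
)

```text
clock: 37.37
eef_pos: [0.5134, -0.1286, 0.0047]
tool_rot: [0.598, 0.801, 0.0, 0.001]
ft_force: [-1.6, 0.5, 5.2]
grip_width: 0.0303
grasp_force: 61.2
```

Floor contact. I'll release, rise, and move aside for a final look.

Call:
drive_tool(
  increments=[
    [[0,0,0],[0,0,0],1],
    [[0,0,0],[0,0,0],1],
    [[0,0,0],[0,0,0],1],
    [[0,0,0],[0,0,0],1],
    [[0,0,0],[0,0,0],1],
    [[0,0,0],[0,0,0],1],
    [[0,0,20],[0,0,0],1],
    [[0,0,40],[0,0,0],1],
  ],
)

```text
clock: 38.03
eef_pos: [0.5081, -0.1272, 0.0592]
tool_rot: [0.598, 0.801, -0.002, -0.005]
ft_force: [-0.0, 0.4, -0.9]
grip_width: 0.0851
grasp_force: 0.0
```

Call:
drive_tool(
  increments=[
    [[0,0,40],[0,0,0],1],
    [[0,0,40],[0,0,0],1],
    [[0,0,40],[0,0,0],1],
    [[0,0,35],[0,0,0],1],
    [[0,-30,0],[0,0,0],1],
    [[0,-30,0],[0,0,0],1],
    [[0,0,0],[0,0,0],1],
    [[0,0,0],[0,0,0],1],
  ],
)

```text
clock: 38.7
eef_pos: [0.5124, -0.1894, 0.2183]
tool_rot: [0.599, 0.8, 0.0, -0.0]
ft_force: [-0.1, 0.2, -0.1]
grip_width: 0.085
grasp_force: 0.0
```

```bash
python3 chk.py; python3 - <<'E'
from h import *; from workcell import *
c=camera("wrist");s=camera("scene")
cv2.imwrite("pics/fin.png",np.hstack([cv2.resize(c["image"][60:290,190:320],(339,600),interpolation=2),cv2.resize(s["image"][140:220,135:255],(450,300),interpolation=2) .repeat(2,0)[:600]])[:,:,::-1])
E
```

```text
[ 0.5123 -0.1885  0.218 ]
knob [(0.62, [259.0, 147.0, 286.0, 180.0])] [257.0, 144.0, 288.0, 180.0]
pin [(0.58, [261.0, 198.0, 286.0, 228.0])] [263.0, 194.0, 285.0, 227.0]
oblong [(0.57, [255.0, 236.0, 283.0, 266.0])] [256.0, 236.0, 287.0, 266.0]
square [(0.62, [262.0, 97.0, 291.0, 128.0])] [259.0, 98.0, 290.0, 129.0]
```

View pics/fin.png

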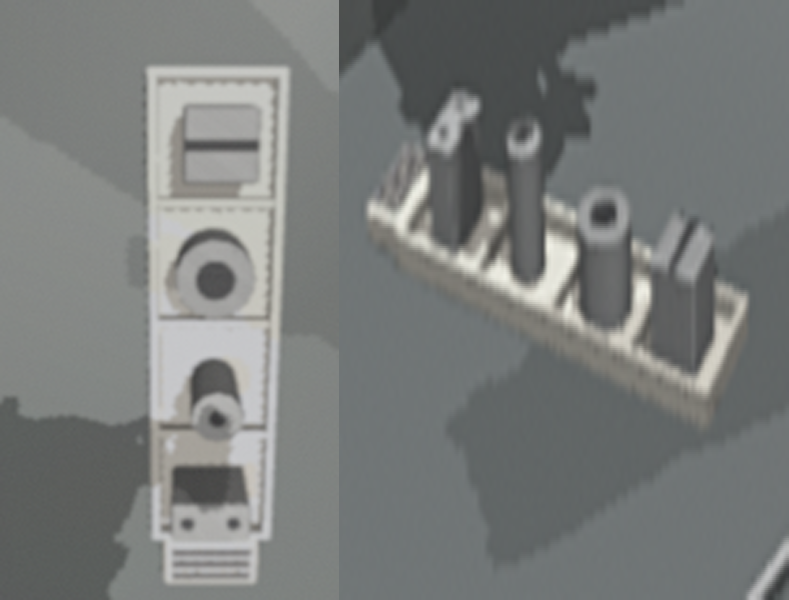

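All four stand upright, one to a pocket; from the tab they run oblong (210,520), pin (215,415), knob (213,280), square (222,145).

```bash
python3 -c "
from workcell import *
print(job_done())"
```

```text
the job is handed in; nothing more can be done
None
```

All four parts stand upright in the tray, one to a pocket, in the order oblong, pin, knob, square from the ridged tab, and the job is handed in; the first grip on the knob closed on nothing and was redone lower.

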